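Switch the dust manifold over to the sander port

ROBOT

A 6-joint arm with a two-finger parallel gripper is mounted at the origin on the work surface. World frame = base frame: x ahead of the robot, y to its left, z up, the work surface at z = 0. Lengths are in m, angles in degrees, forces in N, time in s.
With the tool pointing down it reaches from about 0.4 to 0.825 m from the base axis. Payload 7 kg.
Tool frame: the origin (TCP) lies at the centre of the arm's flange, where the gripper is bolted on; the fingertips stand 178 mm ahead of it and the grasp point (between the pads) lies 159 mm ahead of it (r.tips_ahead is the z of the fingertips in the tool frame, in m); z points along the fingers, y is the line along which they close (so a half turn about z gives the same grasp; the last joint's range is limited). The gripper opens to 88 mm and grips with 3 to 60 N. Pads are 19 mm wide; open, the fingers measure 130 mm over their backs; the gripper's body (78 mm by 193 mm) begins 47 mm behind the grasp point.
Start: joints at [88.356, 20.546, 0.682, 0, -70.136, -16.507], TCP at [0.21, 0.641, 0.405] pointing down, gripper open.
Joint ranges: [-176.03, 176.03], [-82.01, 121.73], [-58.28, 71.71], [-173.87, 95.51], [-174.79, -0.11], [-173.66, 173.66]. Speed limits (degrees/s): [136.94, 136.94, 172.46, 180, 180, 180].

INTERFACE

Orientations are given as [roll, pitch, yaw] about the fixed x, y, z axes, in that order (R = Rz(yaw) Ry(pitch) Rx(roll)).
In Python, from plant import r gives the robot as it stands. The module is installed in compiled form; this text tells all that it offers.
- The arm moves only by the shell command python3 -m pendant 'ROWS' [FORCE]. ROWS is JSON, a list that holds one entry, the list of rows, each a list of 7 numbers: the shift along the tool's x, y, z in m, then the turn, a rotation vector about the tool's x, y, z in degrees, then the gripper command: -1 is shut, 1 is fully open, values between are in proportion. A call has 1 to 5 rows; each row is the pose to reach, as a shift and turn from the pose commanded when the call began, along the tool's axes at that moment; what a row does not reach only later rows make up. A row lasts 1/10 s, in which the tool goes at most 50 mm and 8.59 degrees, less where a joint would pass 70% of its speed; a pose out of reach is approached as far as the arm can. A call with a gripper value outside its range is refused whole. The fingers move at their own pace and stop on an object; FORCE is the grip in N (left out, the last holds). Time passes only in rows, so rows that repeat a pose let the fingers close. It gives the time, the measured TCP pose, the force, the opening and the grip force at its end, in the units of the state.
- r.get_state(): the state, without advancing time (a new reading comes with each control period).
- r.capture(name): name is "scene" or "top"; returns the picture (480x640x3 uint8, red, green, blue); there is no depth.
- r.camera_params(name): a dict with "fx", "fy", "cx", "cy" (pixels), "R" (3x3) and "t" (3): a world point X has camera coordinates R X + t. Camera axes: x right, y down, z forward; pixel columns grow to the right and rows downward; lengths in m; the calibration is good to about 2 mm. A picture is of the moment at which its call begins. camera_params takes no time and is no camera call.
- r.close_job(): hands the job in; it is judged then, once.
The state is a dict: "time_s": time; "joints": joint angles; "qd": joint speeds; "joint_torque": joint torques, N m; "tcp_pos": TCP position; "eef_rot": TCP orientation; "contact_force": force on the tool from outside, world axes, zero at the start; "moment": the same for the moment, N m; "gripper_width": finger opening in m; "gripper_force": force on a finger pad.
Only numpy, scipy, OpenCV 4.12 (cv2) and the standard library are available. Lean on these libraries where they do the work, as an engineer would, in place of code of your own. Each camera call takes 0.05 s, during which the arm holds its last target. There are 200 camera calls.

TASK

The dust collector is running and you are about to sand. On the dust manifold, use the fingertips to push the slide of the narrow port fully open (they fit behind its upturned lip), and only after that push fully shut the slide of the wide port that has been left open, so that the collector never has every gate closed. Just push, do not pinch the slides; leave the other wide port shut and do not disturb the loose things on the bench.

Things in the scene. Friction and masses are not known exactly. Their poses are not given: they have to be found in the camera images.
- manifold: dust manifold: plywood box 200 x 520 mm, 125 mm tall, fixed on the bench, with a 100 mm steel duct leaving its +y end; three blast gates stand in a row along y on its top, 165 mm apart. Origin at the centre of its underside, z up, -x its front (the side of the slides, towards the robot). It stands slightly turned.
- sander_gate: blast gate of the narrow port (for the sander), at any of the three places. Origin on the box's top, 75 mm behind the front of the gate body; axes as the manifold's. Body 22 mm thick, round hose collar up to 57 mm above the box. When shut, 45 mm clear gap between the gate body's front and the lip's inner face, over the slide plate; it grows as the slide opens. 94 mm wide, collar 72 mm across.
- sander_slide (a joint): how far the narrow port's slide is drawn out towards the robot, in m: 0 = fully shut (pushed home), 0.065 = fully open, against its stop. It slides level, has no spring, and stays where it is left; it takes about 2.5 N to move. Starts shut or within 10 mm of it; it is to be opened.
- sander_lip (a point): narrow port: middle of the top edge of the upright lip at the front end of this slide. The lip is 66 mm long along y, 6 mm thick along x, and its top is 26 mm above the slide plate's upper face, 164 mm above the bench. Axes: z up, y along the lip, -x the way the slide travels when it opens (towards the robot).
- planer_gate: blast gate of the wide port that was left open, at any of the three places. Origin on the box's top, 75 mm behind the front of the gate body; axes as the manifold's. Body 22 mm thick, round hose collar up to 57 mm above the box. When shut, 45 mm clear gap between the gate body's front and the lip's inner face, over the slide plate; it grows as the slide opens. 134 mm wide, collar 108 mm across.
- planer_slide (a joint): how far the slide of the wide port that was left open is drawn out towards the robot, in m: 0 = fully shut (pushed home), 0.1 = fully open, against its stop. It slides level, has no spring, and stays where it is left; it takes about 3 N to move. Starts 70 to 100 mm open; it is to be shut.
- planer_lip (a point): wide port that was left open: middle of the top edge of the upright lip at the front end of this slide. The lip is 106 mm long along y, 6 mm thick along x, and its top is 26 mm above the slide plate's upper face, 164 mm above the bench. Axes: z up, y along the lip, -x the way the slide travels when it opens (towards the robot).
- saw_gate: blast gate of the other wide port, at any of the three places. Origin on the box's top, 75 mm behind the front of the gate body; axes as the manifold's. Body 22 mm thick, round hose collar up to 57 mm above the box. When shut, 45 mm clear gap between the gate body's front and the lip's inner face, over the slide plate; it grows as the slide opens. 134 mm wide, collar 108 mm across.
- saw_slide (a joint): how far the slide of the other wide port is drawn out towards the robot, in m: 0 = fully shut (pushed home), 0.1 = fully open, against its stop. It slides level, has no spring, and stays where it is left; it takes about 3 N to move. Starts shut and is to stay shut.
- saw_lip (a point): other wide port: middle of the top edge of the upright lip at the front end of this slide. The lip is 106 mm long along y, 6 mm thick along x, and its top is 26 mm above the slide plate's upper face, 164 mm above the bench. Axes: z up, y along the lip, -x the way the slide travels when it opens (towards the robot).
- reducer: loose black hose reducer, a hollow cone with a 104 mm wide foot and 68 mm wide top, 80 mm tall, standing on the bench in front of the manifold; origin at the centre of its foot. Not part of the job.
- sanding_block: loose cork sanding block 115 x 66 mm, 45 mm tall with its wooden grip, lying on the bench in front of the manifold; origin at the centre of its underside. Not part of the job.
- glue_bottle: loose yellow glue bottle with a red nozzle cap, 64 mm wide, 175 mm tall, standing on the bench to the robot's right; origin at the centre of its foot. Not part of the job.
- disc_stack: loose stack of sanding discs, 125 mm across, 12 mm tall, lying on the bench to the robot's left; origin at the centre of its underside. Not part of the job.

How it is judged:
By the outcome, as a careful person would: the job done as asked, in the order asked, and still so for the second after the job is handed in, with the robot touching nothing.
It also fails if it takes over 45 s, if anything falls off the work surface, if the arm or the gripper's body presses on something with over 40 N, if the wrist force passes 120 N, or if a joint passes its speed limit or range.

## Working session

There is one attempt and no reset: what is moved stays moved. The work goes in short steps, Python scripts to look and compute and a shell command to move; the robot and the scene stay as the last step left them, time stands still between calls to the robot, and variables do not carry over. Pictures are saved under pics/ and viewed, at most 10 in all, crops included, and the job is handed in when it is done.

```bash
mkdir -p pics; python3 - <<'E'
from plant import r
import cv2
for n in("scene","top"):
    cv2.imwrite(f"pics/{n}0.png",r.capture(n)[:,:,::-1]); p=r.camera_params(n); print(n,p)
s=r.get_state();print(s['time_s'],s['tcp_pos'],s['eef_rot'],s['gripper_width'])
E
```

```text
scene {'fx': 458.88169995405156, 'fy': 458.88169995405156, 'cx': 311.51241484495995, 'cy': 233.0875678875751, 'R': array([[ 0.24467344,  0.96960175, -0.00271136],
       [ 0.83009222, -0.2109125 , -0.51620037],
       [-0.50108064,  0.12404984, -0.85646356]]), 't': array([-0.13031653, -0.436095  ,  1.70026067])}
top {'fx': 523.9912808248235, 'fy': 523.9912808248235, 'cx': 323.7559118406632, 'cy': 232.85499724668455, 'R': array([[-0.01586586, -0.99967841,  0.01978243],
       [-0.99322765,  0.01347985, -0.11539991],
       [ 0.11509613, -0.02147937, -0.99312211]]), 't': array([-0.01266451,  0.58223947,  1.34680948])}
0.1 [0.21022231 0.64124237 0.40380997] [ 1.79911572e+02 -7.54037505e-03 -1.81592846e+01] 0.08742957681062917
```

View pics/scene0.png

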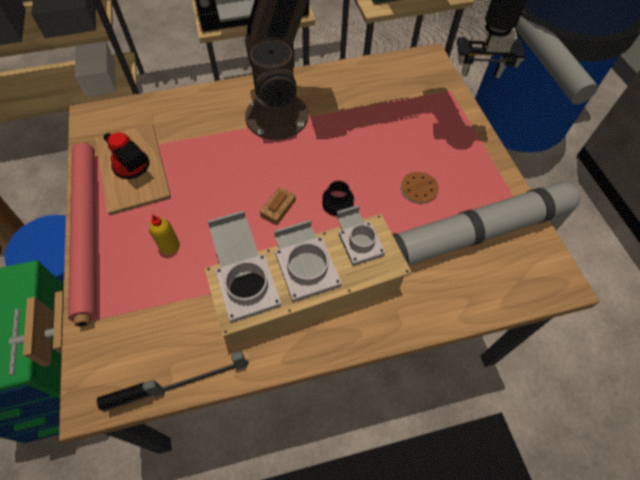

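View pics/top0.png

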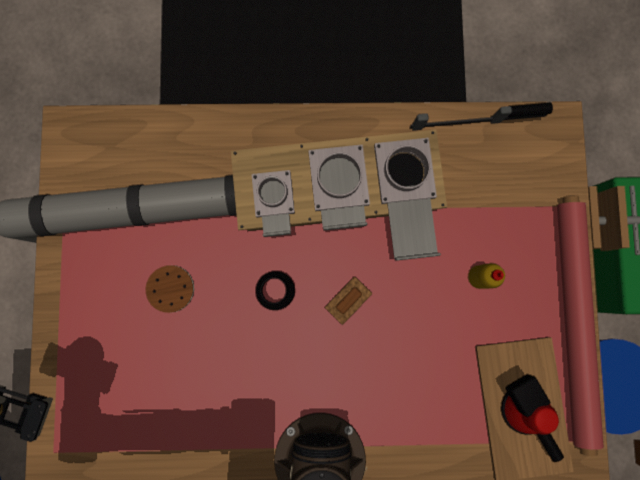

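The sander gate is at the left in the top view (lip near 277,233). The shut saw gate is in the middle (345,226) and the open planer slide at the right (415,257). Next I'll zoom in.

```bash
python3 - <<'E'
import cv2
a=cv2.imread("pics/top0.png")[130:270,230:450]
a=cv2.convertScaleAbs(a,alpha=1.5)
cv2.imwrite("pics/c1.png",cv2.resize(a,(792,504),interpolation=cv2.INTER_CUBIC))
E
```

```text
(no output)
```

View pics/c1.png

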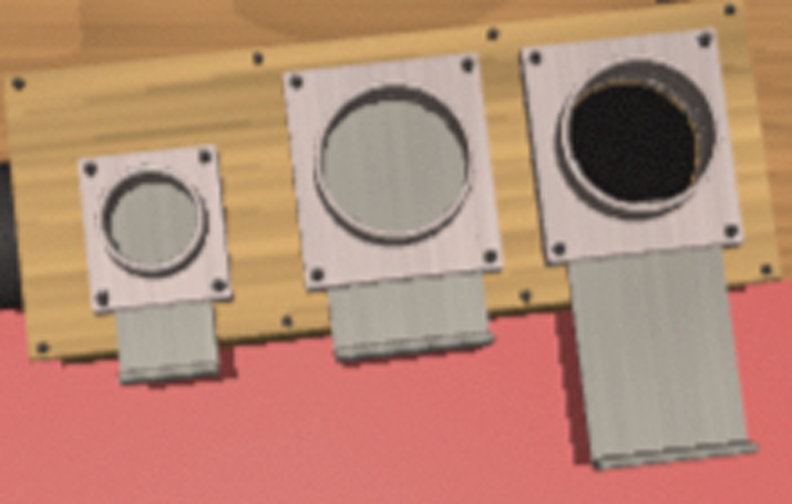

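```bash
cat > h.py <<'E'
import numpy as np
from plant import r
def ray(n,u,v,z):
    p=r.camera_params(n);R,t=p['R'],p['t'];C=-R.T@t
    d=R.T@np.array([(u-p['cx'])/p['fx'],(v-p['cy'])/p['fy'],1]);return C+d*(z-C[2])/d[2]
def rows(target,yaw):
    "shift & turn in tool axes (commanded pose approx measured) to reach TCP target, tool down, yaw"
    from scipy.spatial.transform import Rotation as Ro
    s=r.get_state();A=Ro.from_euler('xyz',s['eef_rot'],degrees=True);B=Ro.from_euler('xyz',[180,0,yaw],degrees=True)
    print(s['time_s'],s['tcp_pos'].round(4),s['eef_rot'].round(2),s['contact_force'].round(1));print(A.inv().apply(np.array(target)-s['tcp_pos']).round(4),(A.inv()*B).as_rotvec(degrees=True).round(2))
E
python3 - <<'E'
from h import *
p=r.camera_params('top');print(-p['R'].T@p['t'])
for n,a,b,z in [("sl",(121,379),(218,371),.164),("wl",(337,356),(493,340),.164),("pl",(593,463),(756,448),.164),("sg",(95,312),(231,297),.147),("wg",(308,290),(501,270),.147),("pg",(547,264),(742,243),.147),("box",(41,348),(766,270),.125)]:
    A,B=[ray('top',230+u/3.6,130+v/3.6,z) for u,v in(a,b)]
    d=A-B;print(n,A.round(4),B.round(4),((A+B)/2).round(4),np.linalg.norm(d).round(4),np.degrees(np.arctan2(-d[0],d[1])).round(2))
for n,u,v in [("reducer",275,290),("block",348,300)]: print(n,ray('top',u,v,.04))
E
```

```text
[0.42308284 0.00841968 1.40498718]
sl [0.563  0.1247 0.164 ] [0.5675 0.0607 0.164 ] [0.5653 0.0927 0.164 ] 0.0642 3.98
wl [ 0.5764 -0.0182  0.164 ] [ 0.5858 -0.1221  0.164 ] [ 0.5811 -0.0702  0.164 ] 0.1043 5.13
pl [ 0.503  -0.1862  0.164 ] [ 0.5113 -0.2947  0.164 ] [ 0.5072 -0.2405  0.164 ] 0.1089 4.41
sg [0.6105 0.1436 0.147 ] [0.6195 0.0522 0.147 ] [0.615  0.0979 0.147 ] 0.0919 5.64
wg [6.237e-01 3.000e-04 1.470e-01] [ 0.6357 -0.1305  0.147 ] [ 0.6297 -0.0651  0.147 ] 0.1314 5.26
pg [ 0.6394 -0.1619  0.147 ] [ 0.6522 -0.2951  0.147 ] [ 0.6458 -0.2285  0.147 ] 0.1339 5.49
box [0.5895 0.1828 0.125 ] [ 0.6371 -0.3163  0.125 ] [ 0.6133 -0.0668  0.125 ] 0.5014 5.45
reducer [0.43426479 0.10732805 0.04      ]
block [ 0.40558111 -0.08105089  0.04      ]
```

```bash
python3 - <<'E'
from h import *
rows([0.590,0.095,0.404],5.4)
E
```

```text
0.1 [0.2102 0.6412 0.4038] [ 1.7991e+02 -1.0000e-02 -1.8160e+01] [ 0.2  0.1 -0. ]
[5.311e-01 4.007e-01 5.000e-04] [ 9.000e-02  1.000e-02 -2.356e+01]
```

```bash
python3 -m pendant '[[[0.037,0.028,0,0,0,-5,-1],[0.074,0.056,0,0,0,-10,-1],[0.111,0.084,0,0,0,-15,-1],[0.148,0.112,0,0,0,-20,-1],[0.185,0.14,0,0,0,-23.6,-1]]]' 20; python3 - <<'E'
from h import *
rows([0.590,0.095,0.404],5.4)
E
```

```text
time_s: 0.6
tcp_pos: [0.3431, 0.449, 0.4044]
eef_rot: [180.0, 0.0, 5.7]
contact_force: [0.4, 0.1, -0.7]
gripper_width: 0.0531
gripper_force: 0.0
0.6 [0.3431 0.449  0.4044] [1.7998e+02 1.0000e-02 5.6700e+00] [ 0.4  0.1 -0.7]
[0.2108 0.3766 0.0005] [0.02 0.01 0.27]
```

```bash
python3 -m pendant '[[[0.023,0.042,0,0,0,0,-1],[0.046,0.084,0,0,0,0,-1],[0.07,0.126,0,0,0,0,-1],[0.094,0.168,0,0,0,0,-1],[0.117,0.21,0,0,0,0,-1]]]'; python3 -m pendant '[[[0.023,0.042,0,0,0,0,-1],[0.047,0.084,0,0,0,0,-1],[0.071,0.126,0,0,0,0,-1],[0.0935,0.166,0,0,0,0,-1],[0.0935,0.166,0,0,0,0,-1]]]';python3 - <<'E'
from h import *
import cv2
rows([0.590,0.095,0.324],5.4)
for n,c in(("scene",(200,420,180,360)),("top",(230,400,130,290))):
    a=r.capture(n)[c[2]:c[3],c[0]:c[1],::-1]; a=cv2.convertScaleAbs(a,alpha=1.5)
    cv2.imwrite(f"pics/{n}1.png",cv2.resize(a,None,fx=3.5,fy=3.3))
E
```

```text
time_s: 1.1
tcp_pos: [0.4795, 0.2509, 0.4046]
eef_rot: [-180.0, 0.0, 5.5]
contact_force: [1.2, -0.2, -0.2]
gripper_width: 0.0135
gripper_force: 0.0
time_s: 1.6
tcp_pos: [0.5897, 0.0924, 0.4037]
eef_rot: [179.9, 0.1, 5.2]
contact_force: [-0.2, -0.8, -0.3]
gripper_width: 0.0006
gripper_force: 0.0
1.6 [0.5897 0.0924 0.4037] [1.7993e+02 8.0000e-02 5.1700e+00] [-0.2 -0.8 -0.3]
[ 0.0006 -0.0027  0.0797] [ 0.07  0.08 -0.23]
```

View pics/scene1.png

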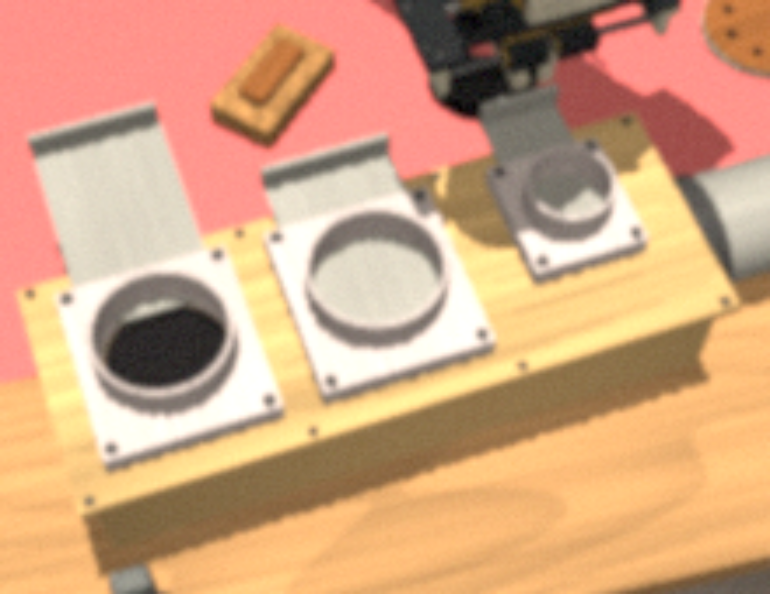

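The arm is above the sander gate with the fingers shut; the lip's top edge runs from about (485,103) to (555,90) in the crop. I'll cross-check its position from this view.

```bash
python3 - <<'E'
from h import *
for u,v,z in[(485,103,.164),(555,90,.164),(490,172,.147),(265,167,.164),(387,138,.164),(30,138,.164),(153,106,.164)]: print(ray('scene',200+u/3.5,180+v/3.3,z).round(4))
E
python3 -m pendant '[[[0.001,0,0.03,0,0,0,-1],[0.001,0,0.05,0,0,0,-1],[0.001,0,0.06,0,0,0,-1],[0.001,0,0.06,0,0,0,-1]]]'
```

```text
[0.5712 0.0687 0.164 ]
[0.5722 0.1268 0.164 ]
[0.6281 0.0574 0.147 ]
[ 0.5901 -0.1146  0.164 ]
[ 0.586  -0.0157  0.164 ]
[ 0.5167 -0.2882  0.164 ]
[ 0.5088 -0.1888  0.164 ]
time_s: 2.1
tcp_pos: [0.588, 0.0973, 0.3434]
eef_rot: [180.0, 0.1, 5.5]
contact_force: [-0.9, -0.4, 0.8]
gripper_width: 0.0007
gripper_force: 0.0
```

```bash
python3 -m pendant '[[[0.006,0.001,-0.002,0,0,0,-1],[0.006,0.001,0.008,0,0,0,-1],[0.006,0.001,0.018,0,0,0,-1],[0.006,0.001,0.021,0,0,0,-1],[0.006,0.001,0.021,0,0,0,-1]]]'
```

```text
time_s: 2.6
tcp_pos: [0.5945, 0.0959, 0.3228]
eef_rot: [180.0, 0.1, 5.4]
contact_force: [0.1, -0.0, -0.2]
gripper_width: 0.0009
gripper_force: 0.0
```

```bash
python3 -m pendant '[[[-0.005,0,0,0,0,0,-1],[-0.01,0,0,0,0,0,-1],[-0.015,0,0,0,0,0,-1],[-0.02,0,0,0,0,0,-1],[-0.025,0,0,0,0,0,-1]]]';python3 -m pendant '[[[-0.008,0,0,0,0,0,-1],[-0.016,0,0,0,0,0,-1],[-0.024,0,0,0,0,0,-1],[-0.032,0,0,0,0,0,-1],[-0.04,0,0,0,0,0,-1]]]'
```

```text
time_s: 3.1
tcp_pos: [0.5697, 0.0937, 0.3241]
eef_rot: [-180.0, -0.1, 5.5]
contact_force: [3.3, -0.0, -1.4]
gripper_width: 0.0005
gripper_force: 1.4
time_s: 3.6
tcp_pos: [0.5295, 0.0899, 0.324]
eef_rot: [-180.0, -0.0, 5.5]
contact_force: [3.1, -0.6, 2.7]
gripper_width: 0.0006
gripper_force: 1.6
```

```bash
python3 -m pendant '[[[-0.003,0,0,0,0,0,-1],[-0.006,0,0,0,0,0,-1],[-0.008,0,0,0,0,0,-1],[-0.008,0,0,0,0,0,-1]]]';python3 -m pendant '[[[-0.002,0,0,0,0,0,-1],[-0.004,0,0,0,0,0,-1],[-0.004,0,0,0,0,0,-1]]]'
```

```text
time_s: 4.0
tcp_pos: [0.5218, 0.0891, 0.3235]
eef_rot: [-180.0, 0.0, 5.4]
contact_force: [1.0, -0.3, 1.9]
gripper_width: 0.0007
gripper_force: 0.7
time_s: 4.3
tcp_pos: [0.5179, 0.0888, 0.3235]
eef_rot: [-180.0, 0.0, 5.4]
contact_force: [2.0, 1.0, 1.4]
gripper_width: 0.0001
gripper_force: 0.8
```

```bash
python3 -m pendant '[[[-0.002,0,0,0,0,0,-1],[-0.004,0,0,0,0,0,-1]]]';python3 -m pendant '[[[-0.002,0,0,0,0,0,-1],[-0.003,0,0,0,0,0,-1]]]'; python3 -m pendant '[[[-0.002,0,0,0,0,0,-1],[-0.002,0,0,0,0,0,-1]]]'
```

```text
time_s: 4.5
tcp_pos: [0.5163, 0.0887, 0.3238]
eef_rot: [-180.0, -0.3, 5.5]
contact_force: [23.6, -5.6, -18.4]
gripper_width: 0.0006
gripper_force: 11.7
time_s: 4.7
tcp_pos: [0.5154, 0.0888, 0.324]
eef_rot: [-180.0, -0.6, 5.5]
contact_force: [33.8, -7.0, -24.6]
gripper_width: 0.0006
gripper_force: 16.6
time_s: 4.9
tcp_pos: [0.5147, 0.0888, 0.3242]
eef_rot: [-179.9, -0.8, 5.5]
contact_force: [38.5, -7.4, -29.2]
gripper_width: 0.0001
gripper_force: 19.2
```

The force climbed to about 38 N, so the sander slide is on its stop. I'll back off, lift and take a look.

```bash
python3 -m pendant '[[[0.01,0,0,0,0,0,-1],[0.02,0,0,0,0,0,-1],[0.02,0,-0.02,0,0,0,-1],[0.02,0,-0.05,0,0,0,-1],[0.02,0,-0.075,0,0,0,-1]]]';python3 - <<'E'
from h import *
import cv2
print("bottle",ray('top',490,275,.17),ray('top',484,277,.08))
rows([0.477,-0.243,0.40],5.4)
c=(200,420,180,360)
a=r.capture("scene")[c[2]:c[3],c[0]:c[1],::-1]; a=cv2.convertScaleAbs(a,alpha=1.5)
cv2.imwrite("pics/s2.png",cv2.resize(a,None,fx=3.5,fy=3.3))
E
```

```text
time_s: 5.4
tcp_pos: [0.5288, 0.0897, 0.3993]
eef_rot: [180.0, 0.1, 5.4]
contact_force: [1.2, 0.4, 0.7]
gripper_width: 0.0005
gripper_force: 0.0
bottle [ 0.46049522 -0.41008093  0.17      ] [ 0.45839709 -0.42499468  0.08      ]
5.4 [0.5288 0.0897 0.3993] [1.7997e+02 1.3000e-01 5.4400e+00] [1.2 0.4 0.7]
[-0.0832  0.3263 -0.0004] [0.03 0.13 0.04]
```

View pics/s2.png

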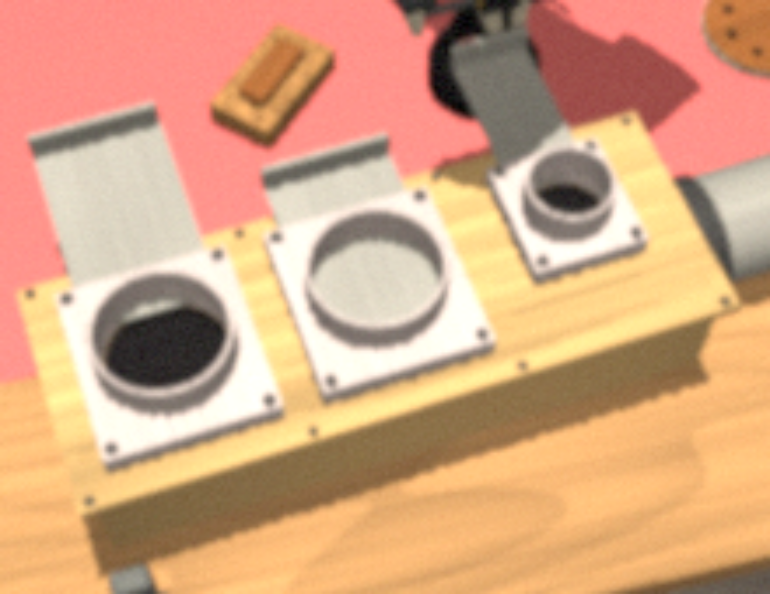

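The sander slide is drawn out (lip near 488,40) and its port shows dark. Now I'll go in front of the planer lip.

```bash
python3 -m pendant '[[[-0.011,0.045,0,0,0,0,-1],[-0.023,0.09,0,0,0,0,-1],[-0.035,0.135,0,0,0,0,-1],[-0.047,0.18,0,0,0,0,-1],[-0.058,0.225,0,0,0,0,-1]]]';python3 -m pendant '[[[-0.012,0.045,0,0,0,0,-1],[-0.024,0.09,0,0,0,0,-1],[-0.027,0.101,0,0,0,0,-1],[-0.027,0.101,0.02,0,0,0,-1],[-0.027,0.101,0.04,0,0,0,-1]]]';python3 -m pendant '[[[0,0,0.02,0,0,0,-1],[0,0,0.036,0,0,0,-1],[0,0,0.036,0,0,0,-1]]]'
```

```text
time_s: 5.95
tcp_pos: [0.4916, -0.1412, 0.3985]
eef_rot: [-180.0, 0.1, 5.5]
contact_force: [2.0, 0.6, -0.4]
gripper_width: 0.0007
gripper_force: 0.0
time_s: 6.45
tcp_pos: [0.475, -0.2433, 0.3581]
eef_rot: [-180.0, 0.0, 5.3]
contact_force: [-0.4, -0.3, -0.7]
gripper_width: 0.0003
gripper_force: 0.0
time_s: 6.75
tcp_pos: [0.4744, -0.2422, 0.3201]
eef_rot: [-179.9, 0.3, 5.4]
contact_force: [-0.1, -0.5, -0.6]
gripper_width: 0.0004
gripper_force: 0.0
```

```bash
python3 -m pendant '[[[0.01,0,0,0,0,0,-1],[0.02,0,0,0,0,0,-1],[0.028,0,0,0,0,0,-1],[0.036,0,0,0,0,0,-1],[0.044,0,0,0,0,0,-1]]]';python3 -m pendant '[[[0.01,0,0,0,0,0,-1],[0.02,0,0,0,0,0,-1],[0.03,0,0,0,0,0,-1],[0.04,0,0,0,0,0,-1],[0.05,0,0,0,0,0,-1]]]'
```

```text
time_s: 7.25
tcp_pos: [0.5199, -0.2386, 0.323]
eef_rot: [180.0, 0.0, 5.5]
contact_force: [-3.8, -0.9, 2.5]
gripper_width: 0.0005
gripper_force: 1.8
time_s: 7.75
tcp_pos: [0.5699, -0.2338, 0.3226]
eef_rot: [180.0, 0.0, 5.5]
contact_force: [-3.4, 0.4, 3.0]
gripper_width: 0.0007
gripper_force: 1.9
```

```bash
python3 -m pendant '[[[0.004,0,0,0,0,0,-1],[0.008,0,0,0,0,0,-1],[0.011,0,0,0,0,0,-1],[0.011,0,0,0,0,0,-1]]]';python3 -m pendant '[[[0.002,0,0,0,0,0,-1],[0.005,0,0,0,0,0,-1]]]';python3 -m pendant '[[[0.002,0,0,0,0,0,-1],[0.003,0,0,0,0,0,-1]]]'
```

```text
time_s: 8.15
tcp_pos: [0.5803, -0.2328, 0.3225]
eef_rot: [-180.0, -0.0, 5.4]
contact_force: [-0.9, 0.2, -0.0]
gripper_width: 0.0008
gripper_force: 0.3
time_s: 8.35
tcp_pos: [0.5846, -0.2323, 0.3225]
eef_rot: [-180.0, 0.0, 5.4]
contact_force: [-3.8, -1.3, -0.3]
gripper_width: 0.0004
gripper_force: 1.6
time_s: 8.55
tcp_pos: [0.5862, -0.2323, 0.3225]
eef_rot: [-180.0, 0.3, 5.4]
contact_force: [-14.1, 0.4, 7.4]
gripper_width: 0.0002
gripper_force: 6.9
```

```bash
python3 -m pendant '[[[0.002,0,0,0,0,0,-1],[0.003,0,0,0,0,0,-1]]]';python3 -m pendant '[[[0.002,0,0,0,0,0,-1],[0.002,0,0,0,0,0,-1]]]'
```

```text
time_s: 8.75
tcp_pos: [0.5871, -0.2323, 0.3225]
eef_rot: [-179.9, 0.6, 5.4]
contact_force: [-22.5, 0.0, 15.5]
gripper_width: 0.0007
gripper_force: 11.5
time_s: 8.95
tcp_pos: [0.5878, -0.2323, 0.3224]
eef_rot: [-179.9, 0.8, 5.4]
contact_force: [-27.3, -0.2, 17.7]
gripper_width: 0.0005
gripper_force: 13.5
```

It's home. I'll back off, lift and check.

```bash
python3 -m pendant '[[[-0.015,0,0,0,0,0,-1],[-0.035,0,0,0,0,0,-1],[-0.05,0,-0.02,0,0,0,-1],[-0.07,0,-0.06,0,0,0,-1],[-0.09,0,-0.09,0,0,0,-1]]]';python3 -m pendant '[[[-0.03,0,0,0,0,0,-1],[-0.06,0,0,0,0,0,-1],[-0.06,0,0,0,0,0,-1]]]';python3 - <<'E'
from h import *
import cv2
a=r.capture("scene")[120:300,130:450,::-1]; a=cv2.convertScaleAbs(a,alpha=1.5)
cv2.imwrite("pics/s3.png",cv2.resize(a,None,fx=2.5,fy=2.5))
E
```

```text
time_s: 9.45
tcp_pos: [0.5035, -0.2402, 0.4147]
eef_rot: [179.9, -0.1, 5.5]
contact_force: [-0.1, -1.0, -0.0]
gripper_width: 0.0006
gripper_force: 0.0
time_s: 9.75
tcp_pos: [0.4412, -0.2458, 0.4139]
eef_rot: [180.0, -0.2, 5.4]
contact_force: [1.9, 0.1, 0.3]
gripper_width: 0.0005
gripper_force: 0.0
```

View pics/s3.png

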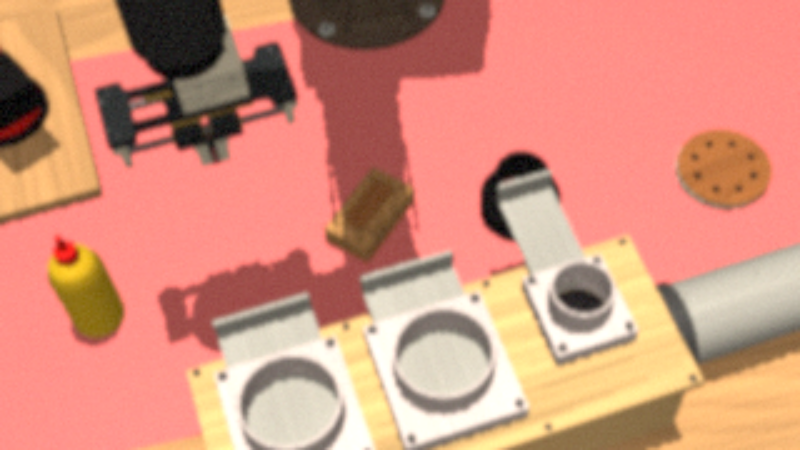

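The sander port is open (dark at 582,297) and the planer and saw slides are both shut (lips at 262,312 and 408,265). The loose things have not moved and the robot touches nothing.

```bash
python3 -c "from plant import r; print(r.close_job())"
```

```text
the job is handed in; nothing more can be done
None
```

Job handed in: the narrow sander port was pushed fully open first, then the open wide port (planer) was pushed fully shut; the other wide port stayed shut and the loose things were not disturbed.

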